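# Push a printing block out of its bed

## Robot

A 6-joint arm with a two-finger parallel gripper is mounted at the origin on the work surface. World frame = base frame: x ahead of the robot, y to its left, z up, the work surface at z = 0. Lengths are in mm, angles in rad, forces in N, time in s.
With the tool pointing down it reaches from about 400 to 925 mm from the base axis. Payload 12.5 kg.
Tool frame: the origin (TCP) lies at the very end of the fingers, on their centre line; the grasp point (between the pads) lies 19 mm behind it (robot.pinch_z is the x of the grasp point in the tool frame, in mm); x points along the fingers, y is the direction in which the jaws open and shut, and the axes are right-handed (so a half turn about x gives the same grasp; the last joint's range is limited). The gripper opens to 95 mm and grips with 3 to 60 N. Pads are 20 mm wide; open, the fingers measure 119 mm over their backs; the gripper's body (75 mm by 180 mm) begins 59 mm behind the grasp point.
Start: joints at [-1.289, 0.491, 1.559, -0, 1.092, -0.106], TCP at [236.369, -578.599, 214.661] pointing down, gripper open.
Joint ranges: [-3.1, 3.1], [-0.84, 2.19], [0.05, 2.79], [-1.13, 4.28], [0.06, 2.93], [-2.69, 2.69]. Speed limits (rad/s): [2.22, 2.22, 2.79, 3.14, 3.14, 3.14].

## Interface

Orientations are given as [roll, pitch, yaw] about the fixed x, y, z axes, in that order (R = Rz(yaw) Ry(pitch) Rx(roll)).
In Python, from rig import robot gives the robot as it stands.
- The arm moves only by the shell command python3 -m jog 'ROWS' [FORCE]. ROWS is JSON, a list of rows, each a list of 7 numbers: the shift along the tool's x, y, z in mm, then the turn, a rotation vector about the tool's x, y, z in rad, then the finger opening in mm, from 0 to 95.1. A call has exactly 5 rows; each row shifts and turns the commanded pose from where the row before left it, along the tool's axes as they then stand; what a row does not reach is not made up. A row lasts 1/12 s, in which the tool goes at most 41.7 mm and 7.16 degrees, less where a joint would pass 70% of its speed; a pose out of reach is approached as far as the arm can. A call is refused whole if a number of a shift passes 41.7 or a number of a turn 0.125, either way. A call with a gripper value outside its range is refused whole. The fingers move at their own pace and stop on an object; FORCE is the grip in N (left out, the last holds). Time passes only in rows, so rows that do not move let the fingers close, or fill a call up. It gives the time, the measured TCP pose, the force and the opening at its end, in the units of the state.
- robot.get_obs(): the state, without advancing time (a new reading comes with each control period).
- robot.capture(name): name is "scene" or "top"; returns the picture (420x560x3 uint8, red, green, blue); there is no depth.
- robot.camera_params(name): a dict with "vertical_fov" (degrees; the focal length in pixels is half the picture's height over the tangent of half this angle, whatever the lens; pixels are square), "cx", "cy" (the principal point, pixels), "rvec" (rotation vector, rad) and "tvec" (3), from world to camera coordinates, as OpenCV has them. Camera axes: x right, y down, z forward; pixel columns grow to the right and rows downward; lengths in mm; the calibration is good to about 2 mm. A picture is of the moment at which its call begins. camera_params takes no time and is no camera call.
- robot.close_job(): hands the job in, once; it reports no verdict.
Trained networks look in the newest picture that a camera, given by its name, has taken for a name from the list of things; names that differ only in an ending like _2 or _b are one class to them, and where a whole thing is asked for, a point or a joint stands for the part that bears it (a point fixed in the world has none). Each returns a list of dicts, best first, with "conf" (0 to 1); they miss things now and then, are a little off and sometimes report something else, mostly with a low value. They report only what shows in the picture. A call takes as long as a camera call. They do not tell look-alikes from the thing itself.
- robot.trace(query, camera): "mask" (420x560 bool, what is visible of it) and "at" ([column, row] in pixels, amid what is visible of it).
The state is a dict: "time": time; "joint_positions": joint angles; "joint_velocities": joint speeds; "tau": joint torques, N m; "tool_pos": TCP position; "orientation": TCP orientation; "wrist_force": force on the tool from outside, world axes, zero at the start; "moment": the same for the moment, N m; "width": finger opening in mm.
Only numpy, scipy, OpenCV 4.12 (cv2) and the standard library are available. Lean on these libraries where they do the work, as an engineer would, in place of code of your own. Each camera call takes 0.05 s, during which the arm holds its last target.

## Task

The printing block with the ring on its face is stuck flush in the raised bed. Take the lifter by its handle, push that block up from below through the access hole until it stands about 25 mm proud, then draw the lifter out and leave it standing on the bench clear of the bed. Pull the block out, lower it (do not drop it) into the drying tray so that it lies flat, face up, and leave the other block in its place.

Things in the scene. Friction and masses are not known exactly. Their poses are not given: they have to be found in the camera images.
- bed: Fixed plywood bed, 116 (its x) by 220 (its y) mm, top 120 mm and underside 72 mm above the bench, on two end legs (12 mm thick, inner faces at y = +-98 mm). Open underneath between the legs towards -x (robot's side) and +x. Two recesses, 40 mm deep, are centred at y = -55 and +55 mm; a 30 mm round access hole goes through each recess's 8 mm floor at its centre. Origin: bench level, bed's centre.
- recess0 (a point): Centre of the recess at the bed's y = -55 mm, level with the bed's top; axes as the bed. Sprung cork pads grip a block's short ends: pushing it up or pulling it out takes about 3 to 6 N, and it stays at the height where it is left.
- recess1 (a point): Centre of the recess at the bed's y = +55 mm, level with the bed's top; the same in all else.
- ring_block_mid (a point): Centre of the block to take out: wood with black face and a white raised ring (40 mm across, 3 mm high) on it; 76 (its x) by 50 (its y) by 40 mm high without the ring, 0.11 kg. It starts with the black face flush with the bed's top, in either recess, its x along the bed's x. The flat bed is 60 mm wide between the blocks, 30 mm outside each. z: out of the face.
- bar_block_mid (a point): Centre of the other block, same size, in the other recess; its face bears three white straight bars. It stays.
- lifter_grip (a point): Loose lifter (0.35 kg) standing on the bench: flat steel foot 145 x 40 x 10 mm, square wooden handle 20 x 20 mm, its top 195 mm above the foot's underside, and at the foot's other end an upturned peg. This point, the place to grip, is on the handle's axis 165 mm above the foot's underside. x: from handle to peg, z: up. The foot reaches 30 mm behind the handle's axis.
- lifter_peg (a point): Centre of the flat top of the lifter's round steel peg (14 mm diameter): 95 mm from the handle's axis along x, 54 mm above the foot's underside; the foot reaches 20 mm beyond. Under a recess, the peg meets the block when the lifter is raised 26 mm off the bench, the block is 25 mm proud at 51 mm, and the foot meets the bed's underside at 62 mm.
- tray_floor (a point): Fixed wooden drying tray, 170 (its x) by 130 (its y) mm, walls 6 mm thick and 16 mm high. This point is the centre of its inner floor, 6 mm above the bench. It stands on one side of the bed, the lifter on the other.
There are look-alikes about, which are no part of the job. Leave any blue or yellow look-alike of the part that bears ring_block_mid alone.

How it is judged (in metres and radians):
On the way, in this order (a step that is already met when the one before it is completed fails the run):
1. the ring block is pushed up by the lifter, at least 15 mm proud of the bed, the fingers not touching it (z of ring_block_mid in the frame of bed above 0.115 m and contact force between lifter and ring_block above 0.3 N and contact force between the fingers and ring_block below 0.1 N), for 0.1 s.
2. the ring block is held by the fingers over the tray, its underside within 20 mm of the tray's floor (z of ring_block_mid in the frame of tray_floor below 0.04 m and x of ring_block_mid in the frame of tray_floor between -0.06 and 0.06 m and y of ring_block_mid in the frame of tray_floor between -0.045 and 0.045 m and contact force between the fingers and ring_block above 0.5 N), for 0.05 s.
At the end, for the whole second after the job is handed in: The ring block lies flat, face up (within 0.1 rad) and at rest on the drying tray's floor, inside its walls; the lifter stands upright (within 0.08 rad) on the bench with its peg out from under the bed; the bar block is within 6 mm of where it started (z of ring_block_mid in the frame of tray_floor between 0.016 and 0.024 m and x of ring_block_mid in the frame of tray_floor between -0.06 and 0.06 m and y of ring_block_mid in the frame of tray_floor between -0.045 and 0.045 m and angle between ring_block_mid's own z axis and vertical below 0.1 rad and linear speed of each of ring_block, lifter below 0.02 m/s and angle between lifter_grip's own z axis and vertical below 0.08 rad and height (world z) of lifter_peg below 0.06 m and (x of lifter_peg in the frame of bed below -0.068 m or x of lifter_peg in the frame of bed above 0.068 m or y of lifter_peg in the frame of bed below -0.12 m or y of lifter_peg in the frame of bed above 0.12 m) and distance of bar_block_mid from where it was at the start of the episode below 0.006 m); the robot touches nothing.
It fails at once if the bar block is moved by more than 10 mm (distance of bar_block_mid from where it was at the start of the episode above 0.01 m).
It also fails if it takes over 72 s, if anything falls off the work surface, if the arm or the gripper's body presses on something with over 40 N, if the wrist force passes 120 N, or if a joint passes its speed limit or range.

## Working session

There is one attempt and no reset: what is moved stays moved. The work goes in short steps, Python scripts to look and compute and a shell command to move; the robot and the scene stay as the last step left them, time stands still between calls to the robot, and variables do not carry over. Pictures are saved under pics/ and viewed, and the job is handed in when it is done.

```bash
ls; mkdir -p pics; python3 - <<'E'
from rig import robot
import cv2
print(robot.get_obs())
for n in("scene","top"):
    print(n,robot.camera_params(n))
    cv2.imwrite(f"pics/{n}0.png",robot.capture(n)[:,:,::-1])
E
```

```text
pics
{'time': 0.0, 'joint_positions': array([-1.28860372e+00,  4.91537643e-01,  1.55947304e+00,  6.45694710e-06,
        1.09170905e+00, -1.05609477e-01]), 'joint_velocities': array([-0.00027826, -0.00028338,  0.0001488 , -0.00042167,  0.00066742,
       -0.00055618]), 'tau': array([-1.96859124e-03, -6.12659740e+01, -2.58184272e+01,  6.91789761e-02,
        4.82332672e-02, -9.20721982e-05]), 'tool_pos': array([ 236.29127699, -578.33248137,  214.06724604]), 'orientation': array([-1.68148673,  1.56966924,  1.84790503]), 'wrist_force': array([ 0.33676797, -0.10612052, -0.39204292]), 'moment': array([ 0.06178225,  0.00591191, -0.02227857]), 'width': 95.16611267863424}
scene {'vertical_fov': 48.10986903864641, 'cx': 273.84412026580526, 'cy': 207.96793664283405, 'rvec': array([ 1.97985901,  1.57859198, -0.59739275]), 'tvec': array([ -92.8587531 , -277.23861059, 1335.18032263])}
top {'vertical_fov': 47.34225507235574, 'cx': 274.30935773353025, 'cy': 209.49108989940083, 'rvec': array([ 2.17114885, -2.1358292 ,  0.14904724]), 'tvec': array([ -20.03447545,  459.31980714, 1332.67398295])}
```

View pics/scene0.png

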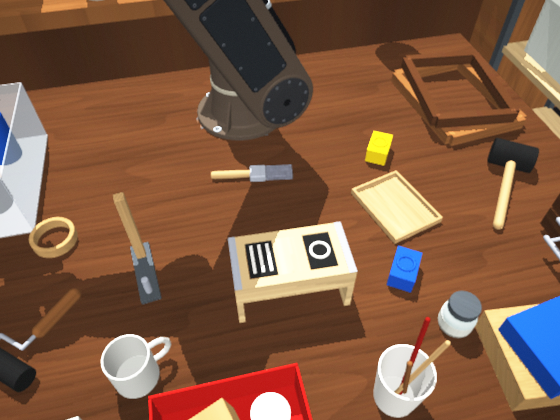

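View pics/top0.png

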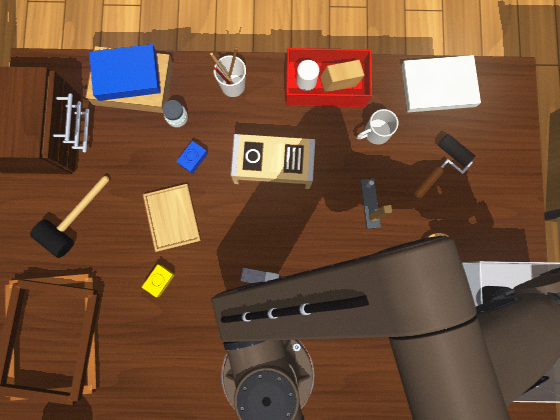

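The bed's near image centre: (294,262) in scene and (273,160) in top. The ring block is at scene (320,250), top (253,155). The bar block is at (261,259) / (293,158). The grey-foot lifter with its upright wooden handle is at scene (140,250), top (372,203). The tray is at (397,206) / (172,217). The blue (405,268) and yellow (379,148) blocks are look-alikes.

```bash
cat > h.py <<'E'
from rig import robot
import cv2, numpy as np
CP={n:robot.camera_params(n) for n in("scene","top")}
def K(n):
    f=210/np.tan(np.radians(CP[n]["vertical_fov"])/2)
    return np.array([[f,0,CP[n]["cx"]],[0,f,CP[n]["cy"]],[0,0,1.]])
def proj(n,P):
    return cv2.projectPoints(np.asarray(P,float).reshape(-1,3),CP[n]["rvec"],CP[n]["tvec"],K(n),None)[0].reshape(-1,2)
def onplane(n,uv,z):
    R=cv2.Rodrigues(CP[n]["rvec"])[0]; c=-R.T@CP[n]["tvec"]
    d=R.T@np.linalg.inv(K(n))@np.array([uv[0],uv[1],1.])
    return c+d*(z-c[2])/d[2]
def tri(a,b):
    # a: scene uv, b: top uv
    A=[]
    P=[]
    for n in("scene","top"):
        P.append(K(n)@np.c_[cv2.Rodrigues(CP[n]["rvec"])[0],CP[n]["tvec"]])
    X=cv2.triangulatePoints(P[0],P[1],np.array(a,float).reshape(2,1),np.array(b,float).reshape(2,1))[:,0]
    return X[:3]/X[3]
E
python3 - <<'E'
from h import *
for n in("scene","top"):
    robot.capture(n)
    for q in("bed","ring_block_mid","bar_block_mid","lifter_grip","tray_floor","lifter_peg"):
        for k,r in enumerate(robot.trace(q,n)[:3]):
            m=r["mask"].astype(np.uint8)
            rc=cv2.minAreaRect(np.argwhere(m)[:,::-1].astype(np.float32)) if m.any() else None
            print(n,q,round(r["conf"],2),np.round(r["at"],1),m.sum(),np.round(cv2.boxPoints(rc),1).tolist() if rc else '')
            np.save(f"{n}_{q}_{k}.npy",m)
for n in("scene","top"):
    im=cv2.imread(f"pics/{n}0.png")
    c=im[180:320,90:440] if n=="scene" else im[120:270,130:410]
    cv2.imwrite(f"pics/{n}0z.png",cv2.resize(c,None,fx=800/c.shape[1],fy=800/c.shape[1],interpolation=cv2.INTER_CUBIC))
E
```

```text
scene bed 0.84 [291.6 269. ] 6139 [[226.60000610351562, 237.1999969482422], [349.0, 219.6999969482422], [361.0, 304.0], [238.60000610351562, 321.5]]
scene ring_block_mid 0.89 [380.3 149.4] 647 [[363.20001220703125, 160.60000610351562], [372.3999938964844, 128.6999969482422], [392.6000061035156, 134.5], [383.5, 166.39999389648438]]
scene ring_block_mid 0.75 [409.  267.1] 1090 [[385.0, 284.20001220703125], [397.20001220703125, 244.60000610351562], [423.1000061035156, 252.60000610351562], [410.8999938964844, 292.20001220703125]]
scene ring_block_mid 0.56 [316.7 249.3] 959 [[300.70001220703125, 235.5], [327.0, 228.10000610351562], [337.20001220703125, 264.3999938964844], [310.8999938964844, 271.79998779296875]]
scene bar_block_mid 0.94 [258.5 255. ] 950 [[243.5, 243.8000030517578], [271.0, 239.1999969482422], [276.79998779296875, 273.8999938964844], [249.1999969482422, 278.5]]
scene bar_block_mid 0.61 [138.3 255.9] 1790 [[111.0999984741211, 194.10000610351562], [132.39999389648438, 188.10000610351562], [162.89999389648438, 297.1000061035156], [141.60000610351562, 303.1000061035156]]
scen
[... 1465 characters left out ...]
173.0], [285.1000061035156, 143.89999389648438], [304.29998779296875, 145.1999969482422], [302.29998779296875, 174.3000030517578]]
top lifter_grip 0.9 [369.9 206.7] 835 [[359.8999938964844, 179.3000030517578], [387.20001220703125, 175.8000030517578], [393.3999938964844, 225.1999969482422], [366.1000061035156, 228.60000610351562]]
top tray_floor 0.64 [174.8 217.2] 2816 [[140.60000610351562, 194.1999969482422], [187.89999389648438, 181.6999969482422], [203.5, 240.8000030517578], [156.3000030517578, 253.3000030517578]]
top lifter_peg 0.78 [371.9 205.6] 869 [[359.0, 179.5], [387.1000061035156, 175.10000610351562], [394.8999938964844, 225.60000610351562], [366.79998779296875, 229.89999389648438]]
```

View pics/scene0z.png

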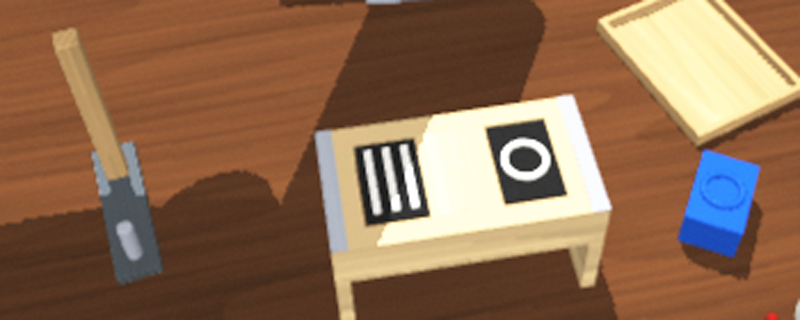

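View pics/top0z.png

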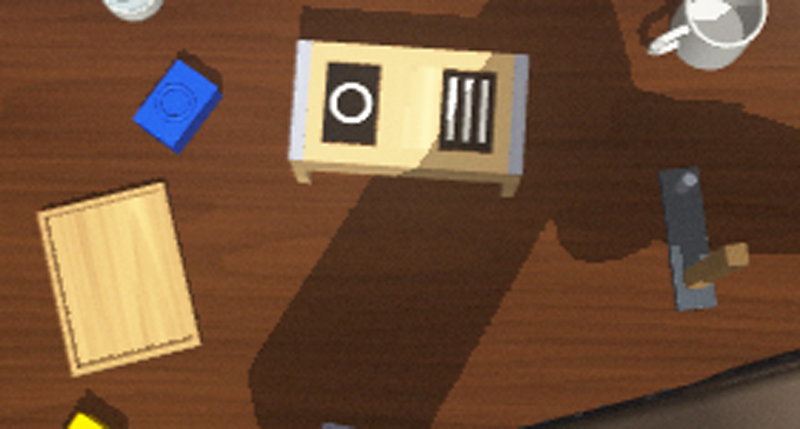

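```bash
cat > fit.py <<'E'
from h import *
from scipy.optimize import least_squares
S=lambda u,v:("scene",(90+u*350/800-0.25,180+v*350/800-0.25))
T=lambda u,v:("top",(130+u*280/800-0.3,120+v*280/800-0.3))
def fit(pairs,x0):
    def w(p,X):
        c,s=np.cos(p[2]),np.sin(p[2]); X=np.array(X,float)
        return [p[0]+c*X[0]-s*X[1],p[1]+s*X[0]+c*X[1],X[2]]
    def r(p): return np.concatenate([proj(n,w(p,X))[0]-uv for X,(n,uv) in pairs])
    s=least_squares(r,x0,x_scale=[10,10,.1],loss="soft_l1")
    print(np.round(s.x,3)); print(np.round(r(s.x).reshape(-1,2),1).tolist()); return s.x
h=58;b=110
if __name__=="__main__":
    print("bed");fit([((-h,-b,120),S(316,131)),((-h,b,120),S(572,95)),((h,b,120),S(610,210)),((h,-b,120),S(335,253)),
      ((h,b,120),T(300,40)),((h,-b,120),T(528,56)),((-h,-b,120),T(522,175)),((-h,b,120),T(290,160)),
      ((0,55,123),T(351,103)),((0,55,123),S(525,160)),((0,-55,121),T(467,111)),((0,-55,121),S(392,181))],[700,0,0])
    print("lifter");fit([((0,0,195),S(66,35)),((0,0,195),T(738,253)),((95,0,54),S(125,226)),((95,0,54),T(689,179)),
      ((115,20,10),T(660,171)),((115,-20,10),T(698,167)),((-30,20,10),T(678,311)),((-30,-20,10),T(716,306))],[600,-250,0])
    print("tray")
    fit([((85,65,16),T(38,212)),((85,-65,16),T(163,182)),((-85,-65,16),T(200,345)),((-85,65,16),T(75,376)),((85,-65,16),S(698,145)),((-85,-65,16),S(598,22))],[550,230,0])
E
python3 fit.py
```

```text
bed
[ 5.92373e+02 -5.17800e+00 -5.10000e-02]
[[-0.8, 0.1], [-0.1, -0.2], [0.1, -0.8], [-2.1, -0.7], [-1.1, -0.9], [-0.1, -1.1], [-0.4, -0.9], [-1.0, -1.1], [-0.4, -1.1], [-0.2, -1.5], [-0.3, -1.0], [-0.8, -1.4]]
lifter
[ 4.44497e+02 -2.95308e+02  1.22000e-01]
[[-0.6, -0.1], [-0.6, 0.3], [-0.8, -0.9], [0.0, -0.2], [-0.6, -0.5], [-0.3, -0.5], [-0.4, -0.3], [0.1, 0.0]]
tray
[4.36789e+02 2.83034e+02 2.70000e-01]
[[-0.4, -0.3], [-0.2, -0.8], [0.4, -1.1], [-0.4, -0.5], [-0.2, -4.3], [-0.9, -1.2]]
```

Candidates for the ring block: blue block at top (192,156), yellow block at top (157,279), and the black face with white ring in the bed at top (253,155) / scene (318,249). The last one fits, because it is black and flush in the bed, and both enlarged crops confirm it. It sits in the bed's +y recess. The lifter is the only grey-footed one, at top (372,203).

```bash
cat > go.py <<'E'
# go.py x y z jawyaw [n] : works out rows (shift in tool axes at each row, turn) to reach the target, tool pointing down
import sys
from h import *
from scipy.spatial.transform import Rotation as Ro, Slerp
o=robot.get_obs()
R0=Ro.from_euler("xyz",o["orientation"]); p0=o["tool_pos"]
M=R0.as_matrix(); j=M[:,1]; cur=np.arctan2(j[1],j[0])
print("t",round(o["time"],2),"tcp",np.round(p0,1),"jawyaw",round(cur,3),"xdir",np.round(M[:,0],3),"w",round(o["width"],1),"F",np.round(o["wrist_force"],1),"M",np.round(o["moment"],2),"q",np.round(o["joint_positions"],2))
if len(sys.argv)>1:
    x,y,z,a=map(float,sys.argv[1:5])
    d=(a-cur+np.pi/2)%np.pi-np.pi/2
    a=cur+d
    jy=np.array([np.cos(a),np.sin(a),0]); xx=np.array([0,0,-1.])
    R1=Ro.from_matrix(np.c_[xx,jy,np.cross(xx,jy)])
    D=np.array([x,y,z])-p0; rv=(R0.inv()*R1).as_rotvec()
    n=int(max(np.ceil(np.linalg.norm(D)/38),np.ceil(np.linalg.norm(rv)/0.12),1))
    if len(sys.argv)>5:n=int(sys.argv[5])
    s=Slerp([0,1],Ro.concatenate([R0,R1]))
    print("D",np.round(D,1),"rv",np.round(rv,3),"rows",n)
    for i in range(n):
        sh=s(i/n).inv().apply(D/n); print([round(v,1) for v in sh]+[round(v,4) for v in rv/n])
E
python3 go.py 444.5 -295.3 214 0.122
```

```text
t 0.8 tcp [ 236.4 -578.6  214.7] jawyaw -1.183 xdir [ 0. -0. -1.] w 95.4 F [0.2 0.6 0.4] M [ 0.   -0.02 -0.03] q [-1.29  0.49  1.56  0.    1.09 -0.11]
D [208.1 283.3  -0.7] rv [-1.305  0.    -0.   ] rows 11
[np.float64(0.1), np.float64(-16.7), np.float64(-27.3), np.float64(-0.1186), np.float64(0.0), np.float64(-0.0)]
[np.float64(0.1), np.float64(-13.3), np.float64(-29.0), np.float64(-0.1186), np.float64(0.0), np.float64(-0.0)]
[np.float64(0.1), np.float64(-9.8), np.float64(-30.4), np.float64(-0.1186), np.float64(0.0), np.float64(-0.0)]
[np.float64(0.1), np.float64(-6.1), np.float64(-31.4), np.float64(-0.1186), np.float64(0.0), np.float64(-0.0)]
[np.float64(0.1), np.float64(-2.4), np.float64(-31.9), np.float64(-0.1186), np.float64(0.0), np.float64(-0.0)]
[np.float64(0.1), np.float64(1.4), np.float64(-31.9), np.float64(-0.1186), np.float64(0.0), np.float64(-0.0)]
[np.float64(0.1), np.float64(5.2), np.float64(-31.5), np.float64(-0.1186), np.float64(0.0), np.float64(-0.0)]
[np.float64(0.1), np.float64(8.9), np.float64(-30.7), np.float64(-0.1186), np.float64(0.0), np.float64(-0.0)]
[np.float64(0.1), np.float64(12.4), np.float64(-29.4), np.float64(-0.1186), np.float64(0.0), np.float64(-0.0)]
[np.float64(0.1), np.float64(15.8), np.float64(-27.8), np.float64(-0.1186), np.float64(0.0), np.float64(-0.0)]
[np.float64(0.1), np.float64(19.0), np.float64(-25.7), np.float64(-0.1186), np.float64(0.0), np.float64(-0.0)]
```

```bash
sed -i 's/\[round(v,1) for v in sh\]+\[round(v,4) for v in rv\/n\]/np.round(sh,1).tolist(),np.round(rv\/n,4).tolist()/' go.py
python3 -m jog '[[0,-16.7,-27.3,-0.1186,0,0,95],[0,-13.3,-29,-0.1186,0,0,95],[0,-9.8,-30.4,-0.1186,0,0,95],[0,-6.1,-31.4,-0.1186,0,0,95],[0,-2.4,-31.9,-0.1186,0,0,95]]' 
python3 -m jog '[[0,1.4,-31.9,-0.1186,0,0,95],[0,5.2,-31.5,-0.1186,0,0,95],[0,8.9,-30.7,-0.1186,0,0,95],[0,12.4,-29.4,-0.1186,0,0,95],[0,15.8,-27.8,-0.1186,0,0,95]]'
python3 go.py 444.5 -295.3 214 0.122
```

```text
time: 1.22
tool_pos: [331.7, -448.6, 214.7]
orientation: [1.249, 1.571, -0.906]
wrist_force: [0.8, 1.2, -0.0]
width: 94.8
time: 1.63
tool_pos: [426.4, -319.8, 214.8]
orientation: [0.698, 1.57, -0.864]
wrist_force: [0.3, -0.6, 0.4]
width: 95.0
t 1.63 tcp [ 426.4 -319.8  214.8] jawyaw 0.009 xdir [ 0. -0. -1.] w 95.0 F [ 0.3 -0.6  0.4] M [-0.04 -0.07  0.01] q [-0.77  0.36  1.78 -0.    1.   -0.78]
D [18.1 24.5 -0.8] rv [-0.113  0.    -0.   ] rows 1
[0.8, 18.3, -24.4] [-0.1132, 0.0004, -0.0003]
```

```bash

python3 -m jog '[[0,18.3,-24.4,-0.1132,0,0,95],[0,0,0,0,0,0,95],[0,0,0,0,0,0,95],[0,0,0,0,0,0,95],[0,0,0,0,0,0,95]]'
python3 - <<'E'
from h import *
for n in("scene","top"):
    im=robot.capture(n)[:,:,::-1]
    c=im[130:320,60:260] if n=="scene" else im[120:270,300:500]
    cv2.imwrite(f"pics/{n}1.png",cv2.resize(c,None,fx=3,fy=3,interpolation=cv2.INTER_CUBIC))
E
python3 go.py 444.5 -295.3 146 0.122
```

```text
time: 2.05
tool_pos: [443.5, -297.4, 214.6]
orientation: [-0.327, 1.571, -1.784]
wrist_force: [-0.1, -0.0, -0.4]
width: 94.9
t 2.15 tcp [ 443.4 -297.6  214.6] jawyaw 0.114 xdir [ 0. -0. -1.] w 94.9 F [0.3 0.1 0. ] M [-0.04 -0.12  0.02] q [-0.71  0.36  1.78 -0.    1.   -0.83]
D [  1.1   2.3 -68.6] rv [-0.008  0.     0.   ] rows 2
[34.3, 0.7, -1.1] [-0.0039, 0.0001, 0.0]
[34.3, 0.7, -1.1] [-0.0039, 0.0001, 0.0]
```

View pics/scene1.png

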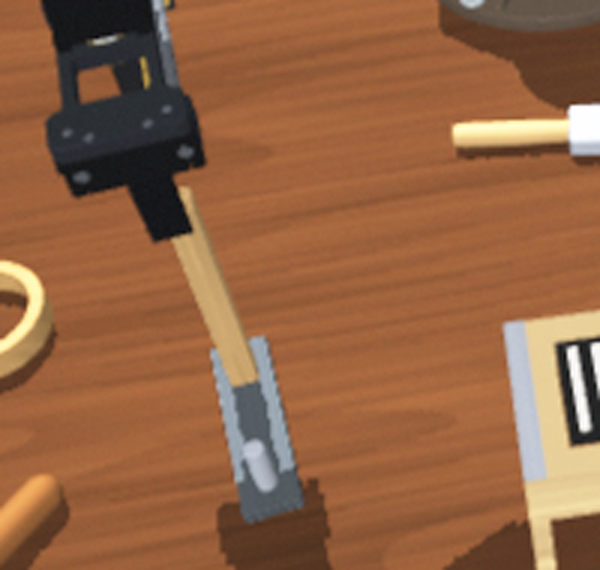

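View pics/top1.png

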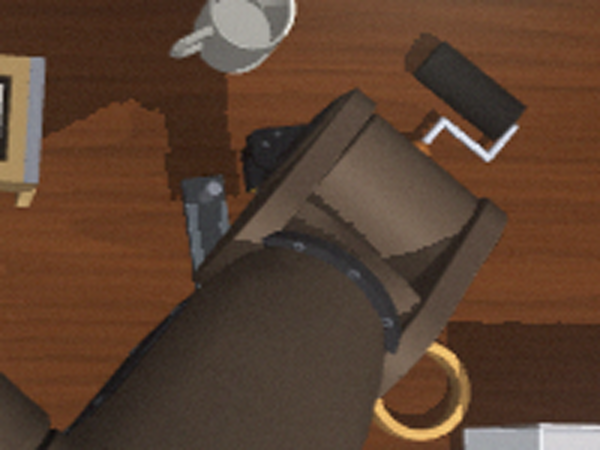

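The scene crop shows the front finger's tip at crop (172,237), full-picture (117,209), with the handle top just behind it at (186,190), full (122,193). I'll check where the calibration puts these before descending.

```bash
python3 - <<'E'
from h import *
c=np.array([443.4,-297.6,214.6]);d=np.array([np.cos(.114),np.sin(.114),0])
for k in(47.5,53,59.5): print(k,(proj("scene",c+k*d)[0]-[60,130])*3)
print((proj("scene",[444.5,-295.3,195])[0]-[60,130])*3)
E
```

```text
47.5 [171.0764658  228.69290456]
53 [172.23364327 235.46002443]
59.5 [173.61366662 243.53033663]
[173.97238078 194.99103916]
```

```bash

python3 -m jog '[[0,0.7,-2,-0.008,0,0,95],[20,0.3,0,0,0,0,95],[20,0,0,0,0,0,95],[18,0,0,0,0,0,95],[10.5,0,0,0,0,0,95]]'
python3 -m jog '[[0,0,0,0,0,0,10],[0,0,0,0,0,0,10],[0,0,0,0,0,0,10],[0,0,0,0,0,0,10],[0,0,0,0,0,0,10]]' 20
python3 go.py 444.5 -295.3 146 0.122
```

```text
time: 2.57
tool_pos: [444.0, -294.6, 144.5]
orientation: [-2.362, 1.569, 2.474]
wrist_force: [-0.4, -0.8, 0.5]
width: 94.8
time: 2.98
tool_pos: [444.9, -294.9, 147.0]
orientation: [0.697, 1.569, -0.75]
wrist_force: [-0.6, -0.0, -0.2]
width: 67.1
t 2.98 tcp [ 444.9 -294.9  147. ] jawyaw 0.124 xdir [ 0.001 -0.001 -1.   ] w 67.1 F [-0.6 -0.  -0.2] M [ 0.01 -0.1   0.03] q [-0.71  0.45  1.86 -0.    0.84 -0.83]
D [-0.4 -0.4 -1. ] rv [ 0.002  0.001 -0.001] rows 1
[1.0, -0.5, 0.4] [0.0022, 0.0012, -0.001]
```

```bash

python3 -m jog '[[0,0,0,0,0,0,10],[0,0,0,0,0,0,10],[0,0,0,0,0,0,10],[0,0,0,0,0,0,10],[0,0,0,0,0,0,10]]' 20
python3 -m jog '[[0,0,0,0,0,0,10],[0,0,0,0,0,0,10],[0,0,0,0,0,0,10],[0,0,0,0,0,0,10],[0,0,0,0,0,0,10]]' 60
python3 go.py 444.5 -295.3 146 0.122
```

```text
time: 3.4
tool_pos: [444.7, -294.6, 146.2]
orientation: [0.489, 1.571, -0.958]
wrist_force: [-0.2, -1.6, 0.2]
width: 33.6
time: 3.82
tool_pos: [444.7, -294.6, 146.1]
orientation: [0.377, 1.571, -1.069]
wrist_force: [0.8, 0.3, -1.1]
width: 19.7
t 3.82 tcp [ 444.7 -294.6  146.1] jawyaw 0.124 xdir [ 0. -0. -1.] w 19.7 F [ 0.8  0.3 -1.1] M [ 0.02 -0.16  0.03] q [-0.71  0.45  1.86 -0.    0.83 -0.83]
D [-0.2 -0.7 -0.1] rv [ 0.002  0.    -0.   ] rows 1
[0.1, -0.3, 0.6] [0.0022, 0.0001, -0.0]
```

```bash

python3 -m jog '[[-4,0,0,0,0,0,10],[-5,0,0,0,0,0,10],[0,0,0,0,0,0,10],[0,0,0,0,0,0,10],[0,0,0,0,0,0,10]]' 60
python3 go.py 404 -106 155 -0.051 9
python3 - <<'E'
from h import *
im=robot.capture("scene")[:,:,::-1];c=im[130:320,60:260]
cv2.imwrite("pics/s2.png",cv2.resize(c,None,fx=3,fy=3,interpolation=cv2.INTER_CUBIC))
E
```

```text
time: 4.23
tool_pos: [444.6, -294.6, 155.1]
orientation: [-1.892, 1.571, 2.945]
wrist_force: [-0.0, 0.5, -4.6]
width: 20.1
t 4.23 tcp [ 444.6 -294.6  155.1] jawyaw 0.124 xdir [-0.  0. -1.] w 20.1 F [-0.   0.5 -4.6] M [-0.03  0.06 -0.02] q [-0.71  0.43  1.85 -0.    0.86 -0.83]
D [-4.060e+01  1.886e+02 -1.000e-01] rv [ 0.175 -0.     0.   ] rows 9
[0.0, -1.9, -21.3] [0.0195, -0.0, 0.0]
[0.0, -2.3, -21.3] [0.0195, -0.0, 0.0]
[0.0, -2.7, -21.3] [0.0195, -0.0, 0.0]
[0.0, -3.1, -21.2] [0.0195, -0.0, 0.0]
[0.0, -3.5, -21.1] [0.0195, -0.0, 0.0]
[0.0, -3.9, -21.1] [0.0195, -0.0, 0.0]
[0.0, -4.4, -21.0] [0.0195, -0.0, 0.0]
[0.0, -4.8, -20.9] [0.0195, -0.0, 0.0]
[0.0, -5.2, -20.8] [0.0195, -0.0, 0.0]
```

View pics/s2.png

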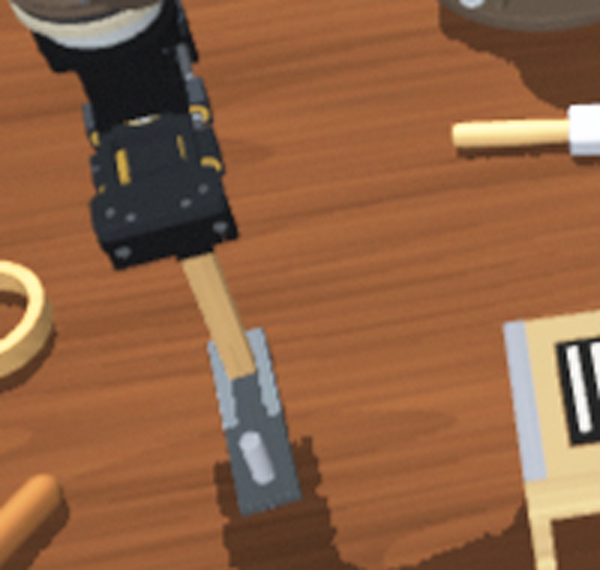

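The lifter is off the bench and still upright, with the peg at crop (256,460). A brush lies near the robot, so I'll check where it is before sweeping across.

```bash
python3 - <<'E'
from h import *
for uv in((211,175),(250,180),(292,180),(292,165)): print(onplane("scene",uv,10).round())
E
python3 -m jog '[[0,-1.9,-21.3,0.0195,0,0,10],[0,-2.3,-21.3,0.0195,0,0,10],[0,-2.7,-21.3,0.0195,0,0,10],[0,-3.1,-21.2,0.0195,0,0,10],[0,-3.5,-21.1,0.0195,0,0,10]]' 60
python3 go.py 404 -106 155 -0.051 4
```

```text
[ 246. -118.   10.]
[285. -28.  10.]
[309.  71.  10.]
[258.  84.  10.]
time: 4.7
tool_pos: [421.7, -189.0, 155.0]
orientation: [-2.047, 1.571, 2.691]
wrist_force: [0.3, 0.4, -4.3]
width: 19.9
t 4.7 tcp [ 421.7 -189.   155. ] jawyaw 0.025 xdir [-0.  0. -1.] w 19.9 F [ 0.3  0.4 -4.3] M [0.02 0.04 0.01] q [-0.56  0.35  2.01 -0.    0.78 -0.59]
D [-17.7  83.   -0. ] rv [ 0.076 -0.     0.   ] rows 4
[0.0, -3.9, -20.9] [0.0191, -0.0, 0.0]
[0.0, -4.3, -20.8] [0.0191, -0.0, 0.0]
[0.0, -4.7, -20.7] [0.0191, -0.0, 0.0]
[0.0, -5.1, -20.6] [0.0191, -0.0, 0.0]
```

```bash

python3 -m jog '[[0,-3.9,-20.9,0.0191,0,0,10],[0,-4.3,-20.8,0.0191,0,0,10],[0,-4.7,-20.7,0.0191,0,0,10],[0,-5.1,-20.6,0.0191,0,0,10],[0,0,0,0,0,0,10]]' 60
python3 go.py 404 -50 155 -0.051 4
python3 - <<'E'
from h import *
for n in("scene","top"):
    im=robot.capture(n)[:,:,::-1];c=im[100:320,120:380] if n=="scene" else im[100:300,200:440]
    cv2.imwrite(f"pics/{n}3.png",cv2.resize(c,None,fx=3,fy=3,interpolation=cv2.INTER_CUBIC)[:600])
E
```

```text
time: 5.12
tool_pos: [402.8, -104.2, 155.0]
orientation: [-2.11, 1.569, 2.554]
wrist_force: [-0.5, -1.5, -4.0]
width: 20.0
t 5.12 tcp [ 402.8 -104.2  155. ] jawyaw -0.049 xdir [-0.002  0.001 -1.   ] w 20.0 F [-0.5 -1.5 -4. ] M [-0.13  0.02 -0.  ] q [-0.41  0.29  2.11  0.    0.74 -0.36]
D [ 1.2 54.2 -0. ] rv [ 0.002 -0.001  0.002] rows 4
[0.0, -0.4, -13.5] [0.0004, -0.0003, 0.0004]
[0.0, -0.4, -13.5] [0.0004, -0.0003, 0.0004]
[0.0, -0.4, -13.5] [0.0004, -0.0003, 0.0004]
[0.0, -0.4, -13.5] [0.0004, -0.0003, 0.0004]
```

View pics/scene3.png

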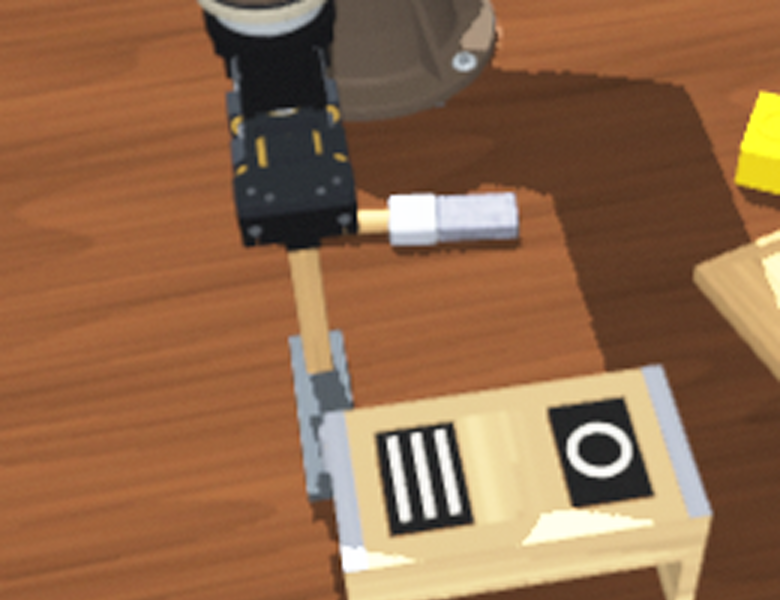

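View pics/top3.png

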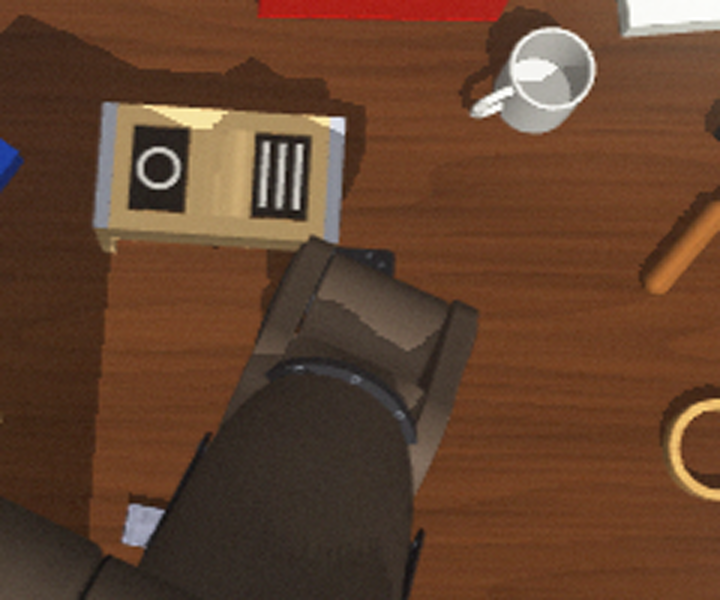

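The foot front is at scene (227,265), short of the bed's near edge, and wrist forces are low. Next I move sideways past the leg.

```bash

python3 -m jog '[[0,-0.2,-13.5,0,0,0,10],[0,-0.3,-13.5,0,0,0,10],[0,-0.3,-13.5,0,0,0,10],[0,-0.3,-13.5,0,0,0,10],[0,0,0,0,0,0,10]]' 60
python3 - <<'E'
import numpy as np
c,s=np.cos(-.051),np.sin(-.051)
for X in((-160,20),(-150,55),(-95,55)): print(X,592.4+c*X[0]-s*X[1],-5.2+s*X[0]+c*X[1])
E
python3 go.py 440 26 155 -0.051 4
```

```text
time: 5.63
tool_pos: [406.1, -52.2, 155.1]
orientation: [-3.002, 1.571, 1.662]
wrist_force: [-0.1, -0.4, -4.9]
width: 19.1
(-160, 20) 433.62759279007076 22.930458737183915
(-150, 55) 445.39881691178624 57.375172158496376
(-95, 55) 500.32730491402776 54.5713879678696
t 5.63 tcp [406.1 -52.2 155.1] jawyaw -0.049 xdir [-0.  0. -1.] w 19.1 F [-0.1 -0.4 -4.9] M [-0.02  0.07 -0.02] q [-0.29  0.28  2.13  0.    0.73 -0.24]
D [33.9 78.2 -0.1] rv [ 0.002 -0.     0.   ] rows 4
[0.0, 7.5, -19.9] [0.0005, -0.0, 0.0]
[0.0, 7.5, -19.9] [0.0005, -0.0, 0.0]
[0.0, 7.5, -19.9] [0.0005, -0.0, 0.0]
[0.0, 7.5, -19.9] [0.0005, -0.0, 0.0]
```

```bash

python3 go.py 445.4 57.4 155 -0.051 5|tail -1
python3 -m jog '[[0,6.5,-22.2,0,0,0,10],[0,6.5,-22.2,0,0,0,10],[0,6.5,-22.2,0,0,0,10],[0,6.5,-22.2,0,0,0,10],[0,6.5,-22.2,0,0,0,10]]' 60
python3 go.py 500.3 54.6 155 -0.051 4
```

```text
[0.0, 6.7, -22.3] [0.0004, -0.0, 0.0]
time: 6.05
tool_pos: [444.8, 56.5, 155.1]
orientation: [1.126, 1.57, -0.495]
wrist_force: [0.6, 0.3, -4.3]
width: 19.6
t 6.05 tcp [444.8  56.5 155.1] jawyaw -0.05 xdir [ 0. -0. -1.] w 19.6 F [ 0.6  0.3 -4.3] M [-0.03  0.01 -0.02] q [-0.02  0.33  2.05 -0.    0.77  0.03]
D [55.5 -1.9 -0.1] rv [ 0.001  0.    -0.   ] rows 4
[0.0, 13.9, -0.2] [0.0002, 0.0001, -0.0001]
[0.0, 13.9, -0.2] [0.0002, 0.0001, -0.0001]
[0.0, 13.9, -0.2] [0.0002, 0.0001, -0.0001]
[0.0, 13.9, -0.2] [0.0002, 0.0001, -0.0001]
```

```bash

python3 -m jog '[[0,13.9,-0.2,0,0,0,10],[0,13.9,-0.2,0,0,0,10],[0,13.9,-0.2,0,0,0,10],[0,13.9,-0.2,0,0,0,10],[0,0,0,0,0,0,10]]' 60
python3 go.py 500.3 54.6 155 -0.051 1
python3 - <<'E'
from h import *
for n in("scene","top"):
    im=robot.capture(n)[:,:,::-1];c=im[120:320,220:420] if n=="scene" else im[110:260,180:380]
    cv2.imwrite(f"pics/{n}4.png",cv2.resize(c,None,fx=3,fy=3,interpolation=cv2.INTER_CUBIC)[:600])
E
```

```text
time: 6.47
tool_pos: [502.3, 53.3, 155.0]
orientation: [1.508, 1.569, -0.113]
wrist_force: [-0.3, -0.2, -3.6]
width: 19.6
t 6.47 tcp [502.3  53.3 155. ] jawyaw -0.05 xdir [ 0.002 -0.    -1.   ] w 19.6 F [-0.3 -0.2 -3.6] M [-0.04  0.01  0.03] q [-0.03  0.4   1.92 -0.    0.82  0.03]
D [-2.   1.3  0. ] rv [ 0.001  0.    -0.002] rows 1
[-0.0, -2.1, -1.2] [0.0008, 0.0001, -0.0021]
```

View pics/scene4.png

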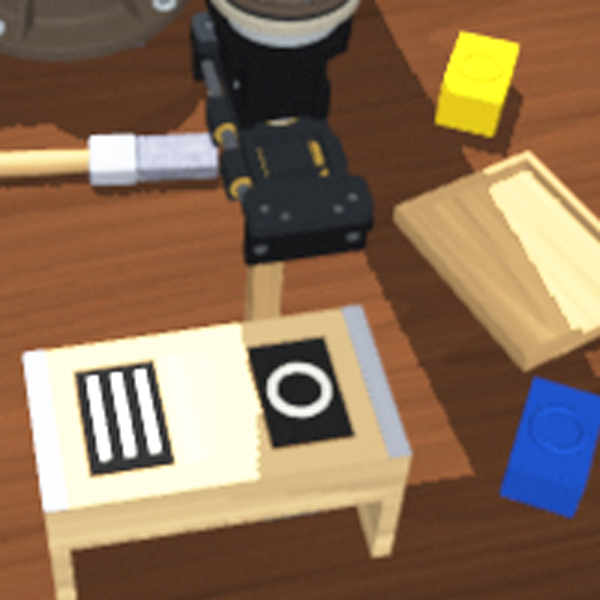

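View pics/top4.png

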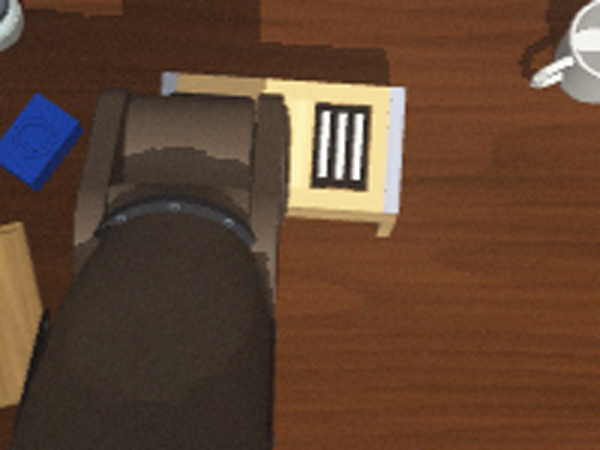

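```bash
python3 - <<'E'
from h import *
for z in (100,120,140,160): print(z,(proj("scene",[502.3,53.3,z+9])[0]-[220,120])*3)
print((proj("scene",[595.2,49.8,123])[0]-[220,120])*3)
E
python3 -m jog '[[0,-2,-1.2,0,0,0,10],[-8,0,0,0,0,0,10],[-7,0,0,0,0,0,10],[0,0,0,0,0,0,10],[0,0,0,0,0,0,10]]' 60
python3 go.py 500.3 54.6 172 -0.051 1
```

```text
100 [262.64693643 285.27087648]
120 [263.92113529 265.77467878]
140 [265.23792259 245.6268461 ]
160 [266.59946981 224.79415312]
[297.87268896 384.7698408 ]
time: 6.98
tool_pos: [497.6, 55.7, 170.9]
orientation: [1.539, 1.569, -0.081]
wrist_force: [-0.5, 0.2, -4.0]
width: 19.9
t 6.98 tcp [497.6  55.7 170.9] jawyaw -0.05 xdir [ 0.002 -0.    -1.   ] w 19.9 F [-0.5  0.2 -4. ] M [-0.08  0.02 -0.01] q [-0.02  0.37  1.91 -0.    0.86  0.03]
D [ 2.7 -1.1  1.1] rv [ 0.001  0.    -0.002] rows 1
[-1.0, 2.7, 1.0] [0.0015, 0.0001, -0.0017]
```

Lift is 25 mm and the force still shows only the lifter's weight. The peg would have hit the underside at 18 mm, so it's in the hole. I'll push the block up in small rows.

```bash

python3 -m jog '[[-2,2.5,1,0,0,0,10],[-3,0,0,0,0,0,10],[-3,0,0,0,0,0,10],[-3,0,0,0,0,0,10],[0,0,0,0,0,0,10]]' 60
python3 go.py 500.3 54.6 197 -0.051 5
```

```text
time: 7.4
tool_pos: [500.0, 54.6, 181.5]
orientation: [1.319, 1.57, -0.301]
wrist_force: [-0.2, -0.3, -3.6]
width: 19.5
t 7.4 tcp [500.   54.6 181.5] jawyaw -0.05 xdir [ 0. -0. -1.] w 19.5 F [-0.2 -0.3 -3.6] M [-0.09  0.03  0.01] q [-0.02  0.36  1.89 -0.    0.89  0.03]
D [ 0.3 -0.  15.5] rv [ 0.001  0.    -0.   ] rows 5
[-3.1, 0.1, -0.0] [0.0003, 0.0, -0.0001]
[-3.1, 0.1, -0.0] [0.0003, 0.0, -0.0001]
[-3.1, 0.1, -0.0] [0.0003, 0.0, -0.0001]
[-3.1, 0.1, -0.0] [0.0003, 0.0, -0.0001]
[-3.1, 0.1, -0.0] [0.0003, 0.0, -0.0001]
```

```bash
python3 - <<'E'
from h import *
for n in("scene",):
    im=robot.capture(n)[:,:,::-1];c=im[120:320,220:420] if n=="scene" else im[110:260,180:380]
    cv2.imwrite(f"pics/{n}5.png",cv2.resize(c,None,fx=3,fy=3,interpolation=cv2.INTER_CUBIC)[:600])
E
```

```text
(no output)
```

View pics/scene5.png

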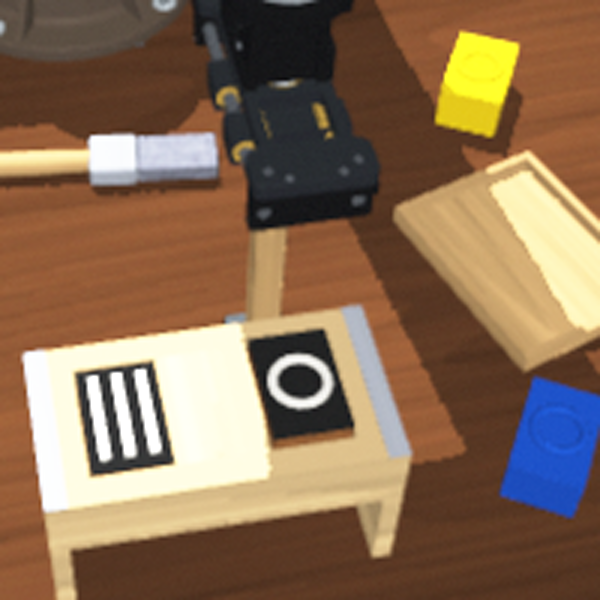

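The block is rising: a brown strip shows under its front edge at crop (315,440). I'll continue.

```bash

python3 -m jog '[[-3.2,0,0,0,0,0,10],[-3.2,0,0,0,0,0,10],[-3.2,0,0,0,0,0,10],[-3.2,0,0,0,0,0,10],[-3.2,0,0,0,0,0,10]]' 60
python3 -m jog '[[-1,0,0,0,0,0,10],[0,0,0,0,0,0,10],[0,0,0,0,0,0,10],[0,0,0,0,0,0,10],[0,0,0,0,0,0,10]]' 60
python3 go.py 500.3 54.6 197 -0.051 1
python3 - <<'E'
from h import *
for n in("scene",):
    im=robot.capture(n)[:,:,::-1];c=im[120:320,220:420] if n=="scene" else im[110:260,180:380]
    cv2.imwrite(f"pics/{n}6.png",cv2.resize(c,None,fx=3,fy=3,interpolation=cv2.INTER_CUBIC)[:600])
E
```

```text
time: 7.87
tool_pos: [499.9, 54.6, 197.4]
orientation: [-0.644, 1.571, -2.264]
wrist_force: [0.7, 0.5, -7.8]
width: 19.8
time: 8.28
tool_pos: [500.1, 54.6, 198.2]
orientation: [1.432, 1.57, -0.188]
wrist_force: [-0.1, 0.8, -4.4]
width: 20.0
t 8.28 tcp [500.1  54.6 198.2] jawyaw -0.05 xdir [ 0. -0. -1.] w 20.0 F [-0.1  0.8 -4.4] M [-0.01  0.06 -0.01] q [-0.02  0.34  1.87 -0.    0.93  0.03]
D [ 0.2  0.  -1.2] rv [ 0.001  0.    -0.   ] rows 1
[1.2, 0.2, -0.0] [0.0012, 0.0001, -0.0005]
```

View pics/scene6.png

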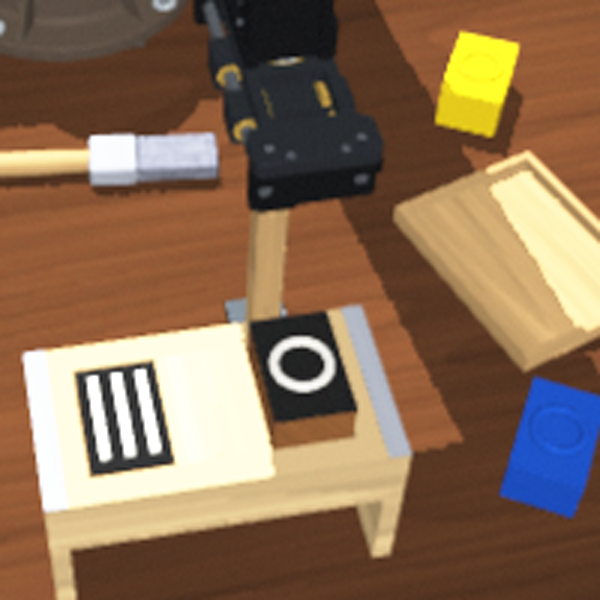

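The block now stands about 25 mm proud: the ring went from crop row 389 to 364. Next I lower the lifter and draw it out.

```bash

python3 -m jog '[[8,0,0,0,0,0,10],[10,0,0,0,0,0,10],[10,0,0,0,0,0,10],[10,0,0,0,0,0,10],[5,0,0,0,0,0,10]]' 60
python3 go.py 445.4 57.4 155 -0.051 4 | sed -n '1p;3p'
python3 -m jog '[[0,-13.7,0,0,0,0,10],[0,-13.7,0,0,0,0,10],[0,-13.7,0,0,0,0,10],[0,-13.7,0,0,0,0,10],[0,0,0,0,0,0,10]]' 60
python3 go.py 406 -50 155 -0.051 5
python3 - <<'E'
from h import *
for n in("scene",):
    im=robot.capture(n)[:,:,::-1];c=im[120:320,220:420] if n=="scene" else im[110:260,180:380]
    cv2.imwrite(f"pics/{n}7.png",cv2.resize(c,None,fx=3,fy=3,interpolation=cv2.INTER_CUBIC)[:600])
E
```

```text
time: 8.75
tool_pos: [499.3, 54.6, 153.1]
orientation: [-1.492, 1.568, -3.112]
wrist_force: [0.6, 0.2, -4.2]
width: 19.9
t 8.75 tcp [499.3  54.6 153.1] jawyaw -0.05 xdir [-0.002 -0.    -1.   ] w 19.9 F [ 0.6  0.2 -4.2] M [0.06 0.1  0.03] q [-0.02  0.4   1.92 -0.    0.82  0.03]
[-0.4, -13.5, -0.0] [0.0003, 0.0, 0.0006]
time: 9.17
tool_pos: [442.8, 57.5, 154.6]
orientation: [-1.497, 1.568, -3.117]
wrist_force: [-1.4, -0.5, -4.3]
width: 20.0
t 9.17 tcp [442.8  57.5 154.6] jawyaw -0.049 xdir [-0.003 -0.    -1.   ] w 20.0 F [-1.4 -0.5 -4.3] M [-0.04  0.07 -0.04] q [-0.02  0.33  2.05 -0.    0.77  0.03]
D [ -36.8 -107.5    0.4] rv [0.002 0.    0.003] rows 5
[-0.1, -6.3, 21.8] [0.0003, 0.0, 0.0005]
[-0.1, -6.3, 21.8] [0.0003, 0.0, 0.0005]
[-0.1, -6.3, 21.8] [0.0003, 0.0, 0.0005]
[-0.1, -6.3, 21.8] [0.0003, 0.0, 0.0005]
[-0.1, -6.3, 21.8] [0.0003, 0.0, 0.0005]
```

View pics/scene7.png

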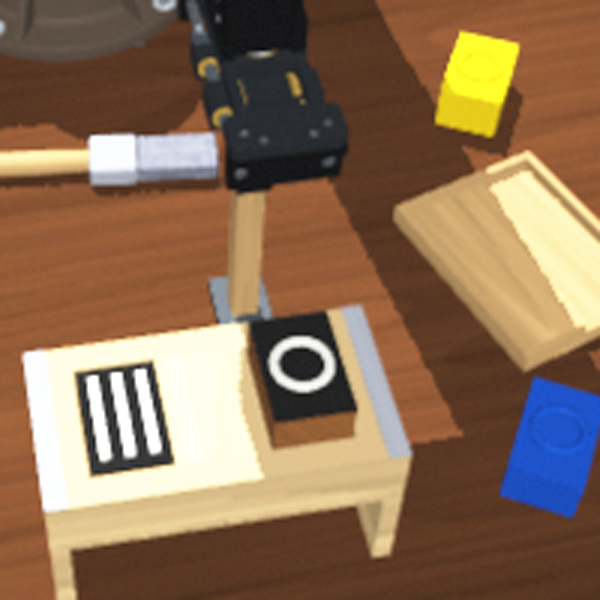

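The block stays up and the lifter came away cleanly. I'm taking it back past the leg.

```bash

python3 -m jog '[[0,-6.4,21.8,0,0,0,10],[0,-6.4,21.8,0,0,0,10],[0,-6.4,21.8,0,0,0,10],[0,-6.4,21.8,0,0,0,10],[0,-6.4,21.8,0,0,0,10]]' 60
python3 go.py 403 -108 155 -0.051 4

```

```text
time: 9.63
tool_pos: [408.4, -51.2, 155.0]
orientation: [1.196, 1.57, -0.424]
wrist_force: [0.1, 0.2, -4.2]
width: 19.7
t 9.63 tcp [408.4 -51.2 155. ] jawyaw -0.049 xdir [ 0.001 -0.    -1.   ] w 19.7 F [ 0.1  0.2 -4.2] M [-0.07  0.03 -0.04] q [-0.29  0.28  2.13 -0.    0.73 -0.24]
D [ -5.4 -56.8  -0. ] rv [ 0.002  0.    -0.001] rows 4
[0.0, -0.7, 14.3] [0.0004, 0.0001, -0.0002]
[0.0, -0.6, 14.3] [0.0004, 0.0001, -0.0002]
[0.0, -0.6, 14.3] [0.0004, 0.0001, -0.0002]
[0.0, -0.6, 14.3] [0.0004, 0.0001, -0.0002]
```

```bash

python3 -m jog '[[0,-4,0,0,0,0,10],[0,-0.3,14.3,0,0,0,10],[0,-0.3,14.3,0,0,0,10],[0,-0.3,14.3,0,0,0,10],[0,-0.3,14.3,0,0,0,10]]' 60
python3 go.py 440 -290 155 0.1 10

```

```text
time: 10.05
tool_pos: [400.6, -107.7, 155.1]
orientation: [1.154, 1.57, -0.467]
wrist_force: [-0.4, 0.3, -3.8]
width: 19.4
t 10.05 tcp [ 400.6 -107.7  155.1] jawyaw -0.05 xdir [ 0.001 -0.    -1.   ] w 19.4 F [-0.4  0.3 -3.8] M [ 0.03  0.07 -0.01] q [-0.42  0.28  2.12 -0.    0.74 -0.37]
D [ 3.940e+01 -1.823e+02 -1.000e-01] rv [-0.15   0.    -0.001] rows 10
[0.0, 4.8, 18.0] [-0.015, 0.0, -0.0001]
[0.0, 4.6, 18.1] [-0.015, 0.0, -0.0001]
[0.0, 4.3, 18.2] [-0.015, 0.0, -0.0001]
[0.0, 4.0, 18.2] [-0.015, 0.0, -0.0001]
[0.0, 3.8, 18.3] [-0.015, 0.0, -0.0001]
[0.0, 3.5, 18.3] [-0.015, 0.0, -0.0001]
[0.0, 3.2, 18.4] [-0.015, 0.0, -0.0001]
[0.0, 2.9, 18.4] [-0.015, 0.0, -0.0001]
[0.0, 2.7, 18.5] [-0.015, 0.0, -0.0001]
[0.0, 2.4, 18.5] [-0.015, 0.0, -0.0001]
```

```bash

python3 -m jog '[[0,0,18,0,0,0,10],[0,4.6,18.1,0,0,0,10],[0,4.3,18.2,-0.015,0,0,10],[0,4,18.2,-0.015,0,0,10],[0,3.8,18.3,-0.015,0,0,10]]' 60
python3 -m jog '[[0,4.5,18.3,-0.02,0,0,10],[0,4.2,18.4,-0.02,0,0,10],[0,3.9,18.4,-0.02,0,0,10],[0,3.5,18.5,-0.02,0,0,10],[0,3.5,18.5,0,0,0,10]]' 60
python3 -m jog '[[0,0,0,0,0,0,10],[4,0,0,0,0,0,10],[3,0,0,0,0,0,10],[1,0,0,0,0,0,10],[0.7,0,0,0,0,0,10]]' 60
python3 go.py 440 -290 146 0.1 1

```

```text
time: 10.47
tool_pos: [413.7, -199.4, 155.0]
orientation: [0.938, 1.57, -0.636]
wrist_force: [0.8, 0.3, -4.0]
width: 20.0
time: 10.88
tool_pos: [436.5, -290.8, 154.8]
orientation: [0.676, 1.57, -0.819]
wrist_force: [0.9, 0.8, -3.2]
width: 19.8
time: 11.3
tool_pos: [435.5, -288.8, 146.2]
orientation: [-2.235, 1.57, 2.553]
wrist_force: [-2.8, 1.4, 3.1]
width: 19.7
t 11.3 tcp [ 435.5 -288.8  146.2] jawyaw 0.076 xdir [-0.001  0.001 -1.   ] w 19.7 F [-2.8  1.4  3.1] M [0.25 0.4  0.07] q [-0.71  0.43  1.88 -0.    0.82 -0.79]
D [ 4.5 -1.2 -0.2] rv [-0.024 -0.001  0.001] rows 1
[0.2, 4.4, 1.5] [-0.024, -0.0006, 0.0007]
```

```bash

python3 -m jog '[[0,0,0,0,0,0,95],[0,0,0,0,0,0,95],[0,0,0,0,0,0,95],[0,0,0,0,0,0,95],[0,0,0,0,0,0,95]]' 60
python3 -m jog '[[0,0,0,0,0,0,95],[0,0,0,0,0,0,95],[0,0,0,0,0,0,95],[0,0,0,0,0,0,95],[0,0,0,0,0,0,95]]' 60
python3 -m jog '[[-5,0,0,0,0,0,95],[-20,0,0,0,0,0,95],[-30,0,0,0,0,0,95],[-35,0,0,0,0,0,95],[-10,0,0,0,0,0,95]]' 60
python3 - <<'E'
from h import *
for n in("scene","top"):
    im=robot.capture(n)[:,:,::-1];c=im[120:320,90:350] if n=="scene" else im[100:280,220:460]
    cv2.imwrite(f"pics/{n}8.png",cv2.resize(c,None,fx=3,fy=3,interpolation=cv2.INTER_CUBIC)[:600])
E
```

```text
time: 11.72
tool_pos: [435.8, -289.6, 146.7]
orientation: [0.782, 1.57, -0.714]
wrist_force: [-0.4, 0.1, 0.1]
width: 47.5
time: 12.13
tool_pos: [435.6, -289.6, 146.4]
orientation: [0.02, 1.571, -1.475]
wrist_force: [-0.3, -0.4, -0.5]
width: 81.3
time: 12.55
tool_pos: [436.6, -290.4, 251.2]
orientation: [0.781, 1.565, -0.714]
wrist_force: [0.2, -0.2, -0.6]
width: 94.8
```

View pics/scene8.png

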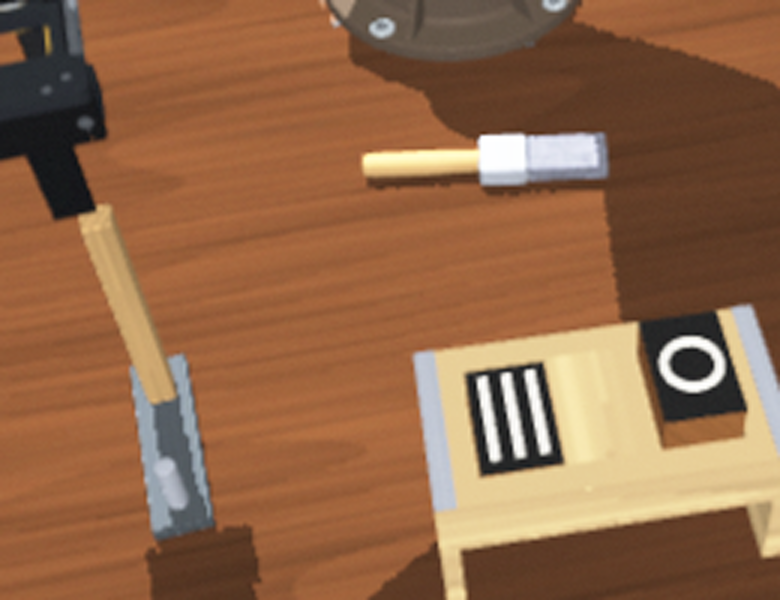

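The lifter stands upright at scene (145,265), well clear, and the ring block is proud at (320,241). I'll measure the block now from both pictures.

View pics/top8.png

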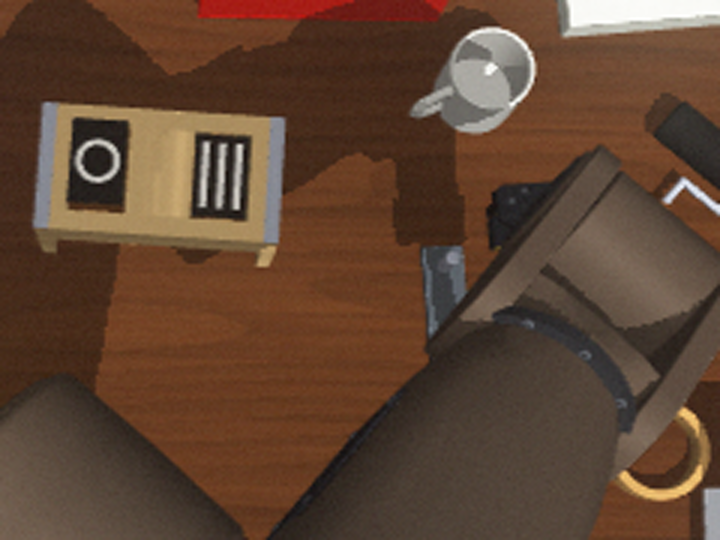

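```bash
python3 - <<'E'
from h import *
print(onplane("scene",(320.1,240.8),148))
E
python3 go.py 595 50 220 1.52
```

```text
[596.55424049  49.34834093 148.        ]
t 12.65 tcp [ 436.2 -290.   248.6] jawyaw 0.075 xdir [ 0.003 -0.003 -1.   ] w 95.0 F [ 0.   0.4 -0.2] M [ 0.01 -0.15 -0.03] q [-0.71  0.31  1.76 -0.    1.07 -0.79]
D [158.8 340.  -28.6] rv [-1.445  0.005 -0.   ] rows 13
[2.2, 14.1, -25.2] [-0.1111, 0.0004, -0.0]
[2.2, 16.8, -23.4] [-0.1111, 0.0004, -0.0]
[2.2, 19.3, -21.4] [-0.1111, 0.0004, -0.0]
[2.2, 21.6, -19.2] [-0.1111, 0.0004, -0.0]
[2.2, 23.6, -16.6] [-0.1111, 0.0004, -0.0]
[2.2, 25.3, -13.9] [-0.1111, 0.0004, -0.0]
[2.2, 26.7, -11.0] [-0.1111, 0.0004, -0.0]
[2.2, 27.7, -8.0] [-0.1111, 0.0004, -0.0]
[2.2, 28.5, -4.9] [-0.1111, 0.0004, -0.0]
[2.2, 28.8, -1.7] [-0.1111, 0.0004, -0.0]
[2.2, 28.8, 1.5] [-0.1111, 0.0004, -0.0]
[2.2, 28.5, 4.7] [-0.1111, 0.0004, -0.0]
[2.2, 27.8, 7.8] [-0.1111, 0.0004, -0.0]
```

```bash

python3 -m jog '[[0,14.1,-25.2,-0.1111,0,0,95],[2,16.8,-23.4,-0.1111,0,0,95],[2,19.3,-21.4,-0.1111,0,0,95],[2,21.6,-19.2,-0.1111,0,0,95],[2,23.6,-16.6,-0.1111,0,0,95]]'
python3 -m jog '[[2,25.3,-13.9,-0.1111,0,0,95],[2,26.7,-11,-0.1111,0,0,95],[2,27.7,-8,-0.1111,0,0,95],[2,28.5,-4.9,-0.1111,0,0,95],[2,28.8,-1.7,-0.1111,0,0,95]]'
python3 go.py 595.5 49.6 220 1.52
```

```text
time: 13.07
tool_pos: [496.4, -157.3, 236.8]
orientation: [-2.617, 1.569, 2.732]
wrist_force: [-0.1, -0.5, -0.3]
width: 94.7
time: 13.48
tool_pos: [557.5, -26.5, 226.6]
orientation: [-2.881, 1.568, 3.024]
wrist_force: [1.2, -0.2, 0.3]
width: 95.2
t 13.48 tcp [557.5 -26.5 226.6] jawyaw 1.192 xdir [-0.002  0.    -1.   ] w 95.2 F [ 1.2 -0.2  0.3] M [ 0.   -0.16  0.  ] q [-0.17  0.38  1.71 -0.    1.05 -1.36]
D [38.  76.1 -6.6] rv [-0.328 -0.002  0.   ] rows 3
[2.2, 28.3, 2.4] [-0.1094, -0.0008, 0.0001]
[2.2, 27.8, 5.4] [-0.1094, -0.0008, 0.0001]
[2.2, 27.1, 8.5] [-0.1094, -0.0008, 0.0001]
```

```bash

python3 -m jog '[[2,28.3,2.4,-0.1094,0,0,95],[2,27.8,5.4,-0.1094,0,0,95],[2,27.1,8.5,-0.1094,0,0,95],[0,0,0,0,0,0,95],[0,0,0,0,0,0,95]]'
python3 go.py 595.5 49.6 160 1.52
python3 - <<'E'
from h import *
im=robot.capture("scene")[:,:,::-1];c=im[120:320,220:420]
cv2.imwrite(f"pics/scene9.png",cv2.resize(c,None,fx=3,fy=3,interpolation=cv2.INTER_CUBIC)[:600])
E
```

```text
time: 13.9
tool_pos: [595.7, 49.0, 220.4]
orientation: [-3.05, 1.568, -3.105]
wrist_force: [-0.9, -0.4, 0.8]
width: 95.2
t 13.9 tcp [595.7  49.  220.4] jawyaw 1.516 xdir [-0.003 -0.    -1.   ] w 95.2 F [-0.9 -0.4  0.8] M [ 0.1  -0.13  0.05] q [-0.03  0.45  1.62 -0.    1.08 -1.54]
D [ -0.2   0.6 -60.4] rv [-0.004 -0.003  0.   ] rows 2
[30.2, 0.3, -0.0] [-0.0019, -0.0015, 0.0001]
[30.2, 0.3, -0.1] [-0.0019, -0.0015, 0.0001]
```

View pics/scene9.png

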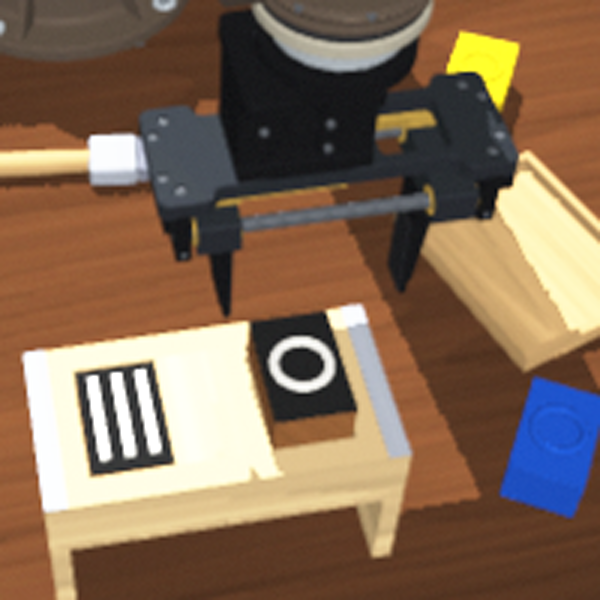

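The fingers straddle the ring block evenly, at crop (228,310) and (402,285). I'm descending to 124 mm, 4 mm above the bed top.

```bash

python3 -m jog '[[30,0.3,0,0,0,0,95],[30,0.3,0,0,0,0,95],[20,0,0,0,0,0,95],[11,0,0,0,0,0,75],[4,0,0,0,0,0,60]]'
python3 -m jog '[[0,0,0,0,0,0,45],[0,0,0,0,0,0,40],[0,0,0,0,0,0,40],[0,0,0,0,0,0,40],[0,0,0,0,0,0,40]]' 15
python3 -m jog '[[0,0,0,0,0,0,40],[0,0,0,0,0,0,40],[0,0,0,0,0,0,40],[0,0,0,0,0,0,40],[0,0,0,0,0,0,40]]' 40
python3 go.py
```

```text
time: 14.37
tool_pos: [595.2, 47.6, 125.5]
orientation: [-3.062, 1.568, -3.121]
wrist_force: [-0.1, -0.2, 0.0]
width: 86.5
time: 14.78
tool_pos: [596.5, 48.5, 128.3]
orientation: [-0.032, 1.569, -0.089]
wrist_force: [0.2, -0.1, -0.3]
width: 53.7
time: 15.2
tool_pos: [596.2, 48.5, 127.5]
orientation: [-0.501, 1.571, -0.558]
wrist_force: [0.5, -0.7, 1.9]
width: 49.6
t 15.2 tcp [596.2  48.5 127.5] jawyaw 1.514 xdir [ 0. -0. -1.] w 49.6 F [ 0.5 -0.7  1.9] M [ 0.14 -0.23  0.04] q [-0.03  0.55  1.72 -0.    0.87 -1.54]
```

```bash

python3 -m jog '[[-4,0,0,0,0,0,40],[-5,0,0,0,0,0,40],[-6,0,0,0,0,0,40],[-8,0,0,0,0,0,40],[-10,0,0,0,0,0,40]]' 50
python3 -m jog '[[-12,0,0,0,0,0,40],[-14,0,0,0,0,0,40],[-14,0,0,0,0,0,40],[-12,0,0,0,0,0,40],[0,0,0,0,0,0,40]]' 50
python3 go.py 437 283 212 1.84
python3 - <<'E'
from h import *
im=robot.capture("scene")[:,:,::-1];c=im[120:320,220:420]
cv2.imwrite(f"pics/scene10.png",cv2.resize(c,None,fx=3,fy=3,interpolation=cv2.INTER_CUBIC)[:600])
E
```

```text
time: 15.62
tool_pos: [596.1, 48.5, 161.2]
orientation: [-2.842, 1.57, -2.898]
wrist_force: [-0.5, -0.1, -1.0]
width: 50.1
time: 16.03
tool_pos: [597.1, 48.5, 215.7]
orientation: [0.006, 1.566, -0.051]
wrist_force: [0.2, 0.3, -1.4]
width: 49.7
t 16.03 tcp [597.1  48.5 215.7] jawyaw 1.515 xdir [ 0.005 -0.    -1.   ] w 49.7 F [ 0.2  0.3 -1.4] M [ 0.09 -0.14  0.02] q [-0.03  0.45  1.63 -0.    1.06 -1.54]
D [-160.1  234.5   -3.7] rv [-0.325  0.005  0.001] rows 8
[0.4, 28.1, -21.6] [-0.0407, 0.0006, 0.0001]
[0.4, 29.0, -20.5] [-0.0407, 0.0006, 0.0001]
[0.4, 29.8, -19.3] [-0.0407, 0.0006, 0.0001]
[0.4, 30.6, -18.0] [-0.0407, 0.0006, 0.0001]
[0.4, 31.3, -16.8] [-0.0407, 0.0006, 0.0001]
[0.4, 31.9, -15.5] [-0.0407, 0.0006, 0.0001]
[0.4, 32.5, -14.2] [-0.0407, 0.0006, 0.0001]
[0.5, 33.1, -12.9] [-0.0407, 0.0006, 0.0001]
```

View pics/scene10.png

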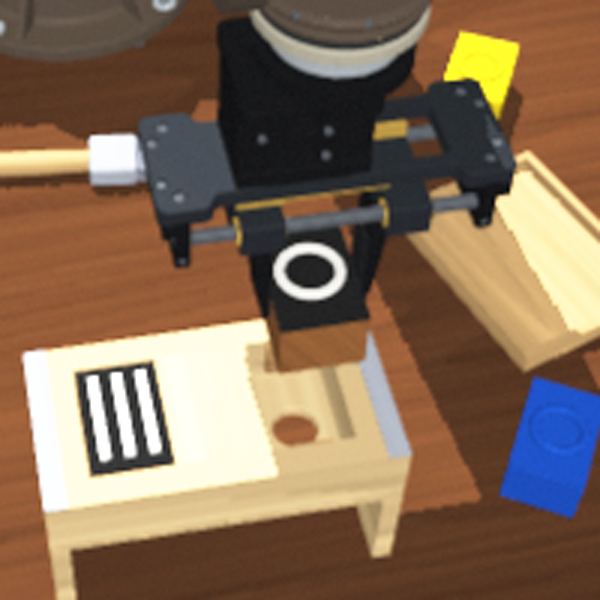

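The block is out and held level, the empty recess shows, and the bar block is untouched. I'm carrying it to the tray.

```bash

python3 -m jog '[[0,28.1,-21.6,-0.0407,0,0,40],[0,29,-20.5,-0.0407,0,0,40],[0,29.8,-19.3,-0.0407,0,0,40],[0,30.6,-18,-0.0407,0,0,40],[0,31.3,-16.8,-0.0407,0,0,40]]' 50
python3 -m jog '[[0,31.9,-15.5,-0.0407,0,0,40],[0,32.5,-14.2,-0.0407,0,0,40],[0,33.1,-12.9,-0.0407,0,0,40],[0,0,0,0,0,0,40],[0,0,0,0,0,0,40]]' 50
python3 go.py 437 283 60 1.84
python3 - <<'E'
from h import *
for n in("scene","top"):
    im=robot.capture(n)[:,:,::-1];c=im[80:280,300:500] if n=="scene" else im[130:280,100:300]
    cv2.imwrite(f"pics/{n}11.png",cv2.resize(c,None,fx=3,fy=3,interpolation=cv2.INTER_CUBIC)[:600])
E
```

```text
time: 16.5
tool_pos: [494.7, 196.0, 211.9]
orientation: [-2.988, 1.57, -2.839]
wrist_force: [0.6, 0.0, -1.2]
width: 49.7
time: 16.92
tool_pos: [434.8, 284.1, 212.0]
orientation: [-2.802, 1.57, -2.529]
wrist_force: [0.4, 0.1, -0.3]
width: 49.7
t 16.92 tcp [434.8 284.1 212. ] jawyaw 1.843 xdir [-0.001 -0.    -1.   ] w 49.7 F [ 0.4  0.1 -0.3] M [ 0.14 -0.12 -0.02] q [ 0.45  0.34  1.82 -0.    0.98 -1.39]
D [   2.2   -1.1 -152. ] rv [ 0.003 -0.001  0.   ] rows 5
[30.4, -0.3, 0.4] [0.0006, -0.0001, 0.0]
[30.4, -0.3, 0.4] [0.0006, -0.0001, 0.0]
[30.4, -0.3, 0.4] [0.0006, -0.0001, 0.0]
[30.4, -0.3, 0.4] [0.0006, -0.0001, 0.0]
[30.4, -0.3, 0.4] [0.0006, -0.0001, 0.0]
```

View pics/scene11.png

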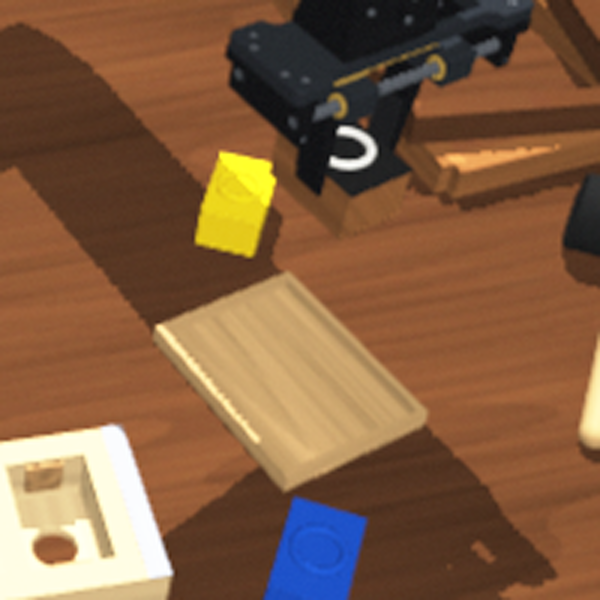

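The block is held level above the tray, whose centre is at crop (290,380), full (397,207).

```bash
python3 -c "
from h import *
print(onplane('scene',(396.5,207),12),[onplane('scene',(300+u/3,80+v/3),16).round() for u,v in((157,328),(288,272),(427,414),(288,490))])"
python3 -m jog '[[25,0,1.5,0,0,0,40],[30,0,0,0,0,0,40],[30,0,0,0,0,0,40],[28,0,0,0,0,0,40],[20,0,0,0,0,0,40]]' 50
python3 - <<'E'
from h import *
for n in("scene",):
    im=robot.capture(n)[:,:,::-1];c=im[80:280,300:500] if n=="scene" else im[130:280,100:300]
    cv2.imwrite(f"pics/{n}12.png",cv2.resize(c,None,fx=3,fy=3,interpolation=cv2.INTER_CUBIC)[:600])
E
python3 go.py 437 283 34 1.84
```

```text
[448.79693929 282.97740645  12.        ] [array([377., 201.,  16.]), array([342., 324.,  16.]), array([505., 368.,  16.]), array([548., 241.,  16.])]
time: 17.43
tool_pos: [437.6, 281.8, 77.1]
orientation: [-2.871, 1.569, -2.604]
wrist_force: [0.3, -0.3, -1.6]
width: 50.1
t 17.48 tcp [436.6 281.3  74.4] jawyaw 1.838 xdir [-0.005 -0.003 -1.   ] w 49.8 F [-2.6 -1.1 -5. ] M [0.08 0.02 0.02] q [ 0.45  0.54  1.95 -0.    0.66 -1.39]
D [  0.4   1.7 -40.4] rv [-0.002 -0.006  0.001] rows 2
[20.2, 0.8, 0.6] [-0.0012, -0.0029, 0.0006]
[20.2, 0.8, 0.5] [-0.0012, -0.0029, 0.0006]
```

View pics/scene12.png

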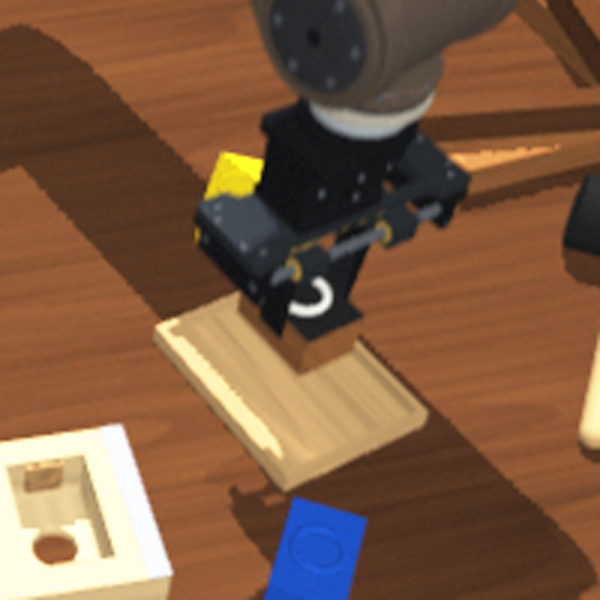

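```bash

python3 -m jog '[[14,0,-3,0,0,0,40],[12,0,0,0,0,0,40],[9,0,0,0,0,0,40],[4,0,0,0,0,0,40],[0,0,0,0,0,0,40]]' 50
python3 go.py 440 283 30 1.84
```

```text
time: 17.9
tool_pos: [434.9, 282.0, 40.1]
orientation: [-2.807, 1.57, -2.539]
wrist_force: [0.5, -0.1, -0.7]
width: 49.7
t 17.9 tcp [434.9 282.   40.1] jawyaw 1.839 xdir [-0.001 -0.    -1.   ] w 49.7 F [ 0.5 -0.1 -0.7] M [ 0.16 -0.11  0.03] q [ 0.45  0.6   1.98 -0.    0.57 -1.39]
D [  5.1   1.  -10.1] rv [-0.001 -0.001  0.   ] rows 1
[10.0, -0.4, 5.2] [-0.0009, -0.0008, 0.0003]
```

```bash

python3 -m jog '[[2,0,5,0,0,0,40],[3,0,0,0,0,0,40],[2,0,0,0,0,0,40],[1,0,0,0,0,0,40],[0,0,0,0,0,0,40]]' 50
python3 -m jog '[[1,0,0,0,0,0,40],[1,0,0,0,0,0,40],[1,0,0,0,0,0,40],[0,0,0,0,0,0,40],[0,0,0,0,0,0,40]]' 50
python3 go.py 440 283 28 1.84
```

```text
time: 18.32
tool_pos: [439.3, 283.9, 32.4]
orientation: [-2.326, 1.571, -2.057]
wrist_force: [-0.1, -0.5, -0.8]
width: 49.4
time: 18.73
tool_pos: [439.3, 283.9, 29.3]
orientation: [-2.432, 1.571, -2.162]
wrist_force: [0.0, 1.0, -1.4]
width: 49.6
t 18.73 tcp [439.3 283.9  29.3] jawyaw 1.84 xdir [-0. -0. -1.] w 49.6 F [ 0.   1.  -1.4] M [ 0.14 -0.18  0.03] q [ 0.45  0.62  1.97 -0.    0.55 -1.39]
D [ 0.7 -0.9 -1.3] rv [ 0. -0.  0.] rows 1
[1.3, -1.0, 0.4] [0.0001, -0.0001, 0.0001]
```

```bash

python3 -m jog '[[0.6,0,0,0,0,0,40],[0.6,0,0,0,0,0,40],[0.6,0,0,0,0,0,40],[0,0,0,0,0,0,40],[0,0,0,0,0,0,40]]' 50
python3 -m jog '[[0.6,0,0,0,0,0,40],[0.6,0,0,0,0,0,40],[0,0,0,0,0,0,40],[0,0,0,0,0,0,40],[0,0,0,0,0,0,40]]' 50
```

```text
time: 19.15
tool_pos: [439.4, 283.9, 28.5]
orientation: [-0.043, 1.57, 0.226]
wrist_force: [-2.5, -1.2, 13.7]
width: 49.9
time: 19.57
tool_pos: [439.6, 284.2, 28.1]
orientation: [0.111, 1.569, 0.381]
wrist_force: [-5.6, -0.1, 22.4]
width: 50.0
```

Floor contact at TCP 28.5 mm, as predicted. I'm backing off slightly and then releasing.

```bash

python3 -m jog '[[-1.2,0,0,0,0,0,40],[0,0,0,0,0,0,45],[0,0,0,0,0,0,60],[0,0,0,0,0,0,70],[0,0,0,0,0,0,75]]' 20
python3 -m jog '[[0,0,0,0,0,0,75],[0,0,0,0,0,0,75],[0,0,0,0,0,0,75],[0,0,0,0,0,0,75],[0,0,0,0,0,0,75]]'
python3 -m jog '[[-8,0,0,0,0,0,75],[-25,0,0,0,0,0,75],[-40,0,0,0,0,0,75],[-40,0,0,0,0,0,75],[-40,0,0,0,0,0,75]]'
python3 -m jog '[[-10,0,-30,0,0,0,75],[-10,-30,0,0,0,0,75],[0,-35,0,0,0,0,75],[0,-35,0,0,0,0,75],[0,-30,0,0,0,0,75]]'
python3 - <<'E'
from h import *
for n in("scene","top"):
    robot_im=robot.capture(n)[:,:,::-1]
    cv2.imwrite(f"pics/{n}13.png",robot_im)
im=cv2.imread("pics/scene13.png")[140:300,100:450]
cv2.imwrite("pics/scene13z.png",cv2.resize(im,None,fx=2.2857,fy=2.2857,interpolation=cv2.INTER_CUBIC))
E
```

```text
time: 19.98
tool_pos: [439.4, 283.8, 27.4]
orientation: [-2.649, 1.57, -2.379]
wrist_force: [0.3, -0.4, -0.2]
width: 64.8
time: 20.4
tool_pos: [439.4, 283.8, 27.6]
orientation: [-1.652, 1.571, -1.383]
wrist_force: [-0.6, -0.4, -0.6]
width: 75.0
time: 20.82
tool_pos: [438.9, 283.6, 182.9]
orientation: [-2.731, 1.57, -2.462]
wrist_force: [0.4, 0.7, 0.3]
width: 75.1
time: 21.23
tool_pos: [445.0, 149.0, 201.6]
orientation: [-0.275, 1.569, -0.005]
wrist_force: [0.5, 1.1, 0.1]
width: 75.0
```

View pics/scene13z.png

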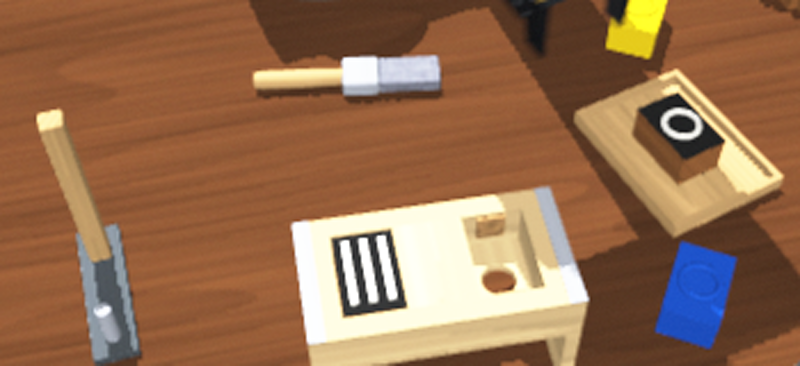

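View pics/top13.png

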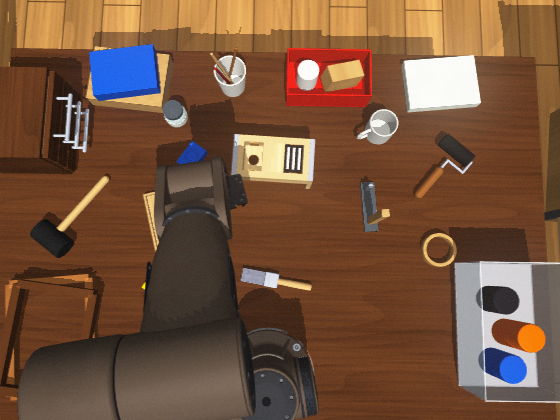

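The ring block lies flat, face up and near the tray's centre at crop (680,130). The lifter stands upright at crop (85,240), with its peg well clear of the bed. The bar block is unmoved. I'll let the arm settle and hand in.

```bash

python3 -m jog '[[0,0,0,0,0,0,75],[0,0,0,0,0,0,75],[0,0,0,0,0,0,75],[0,0,0,0,0,0,75],[0,0,0,0,0,0,75]]'
python3 -c "
from rig import robot
print(robot.close_job())"
```

```text
time: 21.75
tool_pos: [444.8, 151.3, 200.6]
orientation: [-2.734, 1.571, -2.464]
wrist_force: [1.4, -0.1, -0.3]
width: 74.9
the job is handed in; nothing more can be done
None
```

The job is done and handed in at about 21.8 s; no verdict was given. I pushed the ring block up about 25 mm with the lifter, then stood the lifter on the bench near where it started. I pulled the block out, lowered it onto the tray floor and let go there.

**Last checks:** In the last scene picture the block lies flat and face up near the middle of the tray. The lifter stands upright with its peg well clear of the bed, and the bar block is flush in its recess. The last top picture agrees on the lifter and bar block, but the arm hid the tray in it, so the block's final pose was seen by one camera only. The arm is clear of everything, with wrist force near zero.

**What disagreed:**
- The two cameras differed by a few mm in x, about 6 mm on the tray centre. I aimed between them, well within tolerance.
- While the lifter stood still against the block, the wrist force showed little more than its weight. It read 7.8 N while rising at the end of the push, and the pictures showed the block coming up.
- Lowering the block, I pressed it onto the tray floor with up to about 22 N before backing off and releasing.

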